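Press the bush home in a mount bracket and bench the finished part

TASK

The bracket in the arbor press has its bush only started: pull the press lever down through its full stroke so that the bush goes in flush, then ease the lever slowly all the way back up to its rest, holding it against its spring so that it never flies back. Then take the bracket out of the sprung nest from the front, coming in at a slant under the press head, and lay it gently flat, same way up, in the free part of the shallow tray, leaving the finished bracket and the other things on the bench where they are.

Things in the scene. Friction and masses are not known exactly. Their poses are not given: they have to be found in the camera images.
- press: Grey bench arbor press, bolted down: C-frame 225 x 120 x 250 mm high, open front towards its own -x. Origin on the bench plane right under the ram axis, z up. Place and yaw vary (yaw -1.65 to -1.2 rad: the front faces the robot's left). Base 28 mm high out to x=-80 mm; the column starts at x=+73 mm. The ram stands up out of the head to 297 mm.
- head_front (a point): Middle of the lower front edge of the press head, which overhangs the bracket: 45 mm in front of the ram axis (bolt heads to 52 mm), 134 mm above the bench; the head is 68 mm wide and reaches from there up to 250 mm.
- ram_nose (a point): Centre of the flat face of the ram's round nose (38 mm dia.), on the press's axis, 122 mm above the bench with the lever up. It goes down 22.6 mm per rad of lever, 26 mm in all; a stop ends the stroke with the nose level with the top of the bracket's eye.
- nest (a point): On the ram axis, top of the steel nest plate, 66 mm above the bench (plate: press x -40 to +44, y -60 to +60 mm). The bracket's eye stands here, in front of two fixed dowels 18 mm high. Pull it straight out along the press's -x, through the sprung jaws; it is clear of them after 50 mm.
- jaw (a point): One of the two upright jaw rollers (12 mm dia., 28 mm high) in front of the eye, at press x=-13, y=+28 (this one) and -28 mm, z = plate top. Springs hold them in; pulling the eye out slides each 3 mm aside and takes some 12 N. Behind each roller, at press |y| 44 to 58, x -22 to -4 mm, stands a block 26 mm high.
- lever (a joint): Hand lever of the press on a level axis parallel to the press's y. 0 rad = up at rest, pointing 55 degrees above the press's -x; grows as the ball is pulled forward and down; 1.15 rad = end stop (11 degrees below level). A return spring pushes it up: 6 N at the ball at the top, 13 N at the bottom, 4 N more while the bush goes in. Let go, it flies back; eased up over 2 s or more is slow.
- hinge (a point): Centre of the lever's hinge, on the press's +y side (away from the robot): x=+37, y=+75, z=195 mm in the press frame.
- ball (a point): Centre of the black ball knob, 38 mm dia., at the lever's end, 165 mm from the hinge axis in the plane press y=+75 mm, on a 13 mm steel bar; about 330 mm above the bench with the lever up, 164 mm with it down. It can be held from above, fingers closing along the press's y, and turns in the fingers.
- bracket: Cast aluminium mount bracket (0.25 to 0.35 kg) in the press nest: round eye 50 mm dia., 30 mm high, and a flat tongue towards its own -x, 24 mm wide, 18 mm thick (6 to 24 mm above its underside), the round end 80 mm from the eye's axis. Origin at the centre of the eye's underside, z up. The tongue sticks out of the press's front, within 0.2 rad of the press's -x.
- tongue (a point): Place to grip the tongue by its sides: on its centre line, 52 mm from the eye's axis (up to 60 is good), 15 mm above the bracket's underside, so 81 mm above the bench in the nest. The press head is above and close behind: a tool pointing straight down does not fit; come in with the gripper leaning 35 to 45 degrees out of the press's front.
- bush (a joint): How far the bush is pressed into the eye, in m: at 0 it stands 14.4 mm proud, at 0.014 (its end stop) it is flush (0.4 mm). Starts at 0 to 0.004. The bush is a dark steel sleeve, 32 mm dia., with a rubber core, on the eye's axis; about 30 N of ram force moves it and it stays where it is. It lags the ram a little: stay at the lever's end stop for a moment.
- tray: Shallow wooden tray, 250 (x) x 200 (y) x 26 mm high, walls 6 mm, inner floor 6 mm above the bench; fixed, left or right of the press. Origin at the centre of its underside. One finished bracket lies in its +x half; the -x half is free.
- free_place (a point): Centre of the free half of the tray's floor, 60 mm towards the tray's -x from its centre, 6 mm above the bench: a good place for the middle of the bracket, lying along the tray's y.
- done_bracket: Bystander: a finished bracket like the other, its bush flush, loose in the tray's +x half, lying along the tray's y. Origin under the centre of its eye.
- carton: Bystander: open green carton of motors, 250 x 200 x 85 mm high (motors to about 100 mm), fixed, on the other side of the press from the tray. Origin at the centre of its underside.
- motor: Bystander: loose window-lift motor, black gear housing 72 mm dia. with a steel can beside it, 150 mm long, 48 mm high. Origin under the gear housing.
- hammer: Bystander: loose hammer with a wooden handle, about 250 mm long, lying on the bench behind the press.
- spray: Bystander: loose spray can, 65 mm dia., 190 mm high. Origin under its centre.
Not all that is in view belongs to the job. What is shaped like the bracket but brown or purple is not meant.

How it is judged (in metres and radians):
On the way, in this order (a step that is already met when the one before it is completed fails the run):
1. the lever is pulled down and the bush is pressed in flush (within 1.5 mm of its end stop) (value of joint bush above 0.0125 m and value of joint lever above 1 rad), for 0.1 s.
2. the lever is back up at rest (within 0.08 rad) (value of joint lever below 0.08 rad), for 0.2 s.
At the end, for the whole second after the job is handed in: The bush is flush (joint bush over 0.0125), the lever is up at rest (under 0.08 rad), and the bracket lies at rest on the tray's floor, flat and the same way up (tilt under 0.1 rad, origin under 12 mm above the bench, within 105 mm in x and 80 mm in y of the tray's centre) (value of joint bush above 0.0125 m and value of joint lever below 0.08 rad and x of bracket in the frame of tray between -0.105 and 0.105 m and y of bracket in the frame of tray between -0.08 and 0.08 m and height (world z) of bracket below 0.012 m and angle between bracket's own z axis and vertical below 0.1 rad and linear speed of bracket below 0.02 m/s); the robot touches nothing.
It fails at once if the lever flies back: it swings up faster than 1.5 rad/s (0.25 m/s at the ball) while still more than 0.15 rad from its rest (velocity of joint lever below -1.5 rad/s and value of joint lever above 0.15 rad).
It fails at once if the bracket is dropped or thrown (over 0.7 m/s with no finger on it) (linear speed of bracket above 0.7 m/s and contact force between the fingers and bracket below 0.05 N).
It fails at once if the finished bracket, the motor, the hammer or the spray can is shifted by more than 25 mm (distance of any of done_bracket, motor, hammer, spray from where it was at the start of the episode above 0.025 m).
It also fails if it takes over 72 s, if anything falls off the work surface, if the arm or the gripper's body presses on something with over 40 N, if the wrist force passes 120 N, or if a joint passes its speed limit or range.

ROBOT

A 6-joint arm with a two-finger parallel gripper is mounted at the origin on the work surface. World frame = base frame: x ahead of the robot, y to its left, z up, the work surface at z = 0. Lengths are in mm, angles in degrees, forces in N, time in s.
With the tool pointing down it reaches from about 350 to 875 mm from the base axis. Payload 4.2 kg.
Tool frame: the origin (TCP) lies between the finger pads, 19 mm behind the fingertips; this is the grasp point; z points along the fingers, y is the line along which they close (so a half turn about z gives the same grasp; the last joint's range is limited). The gripper opens to 87 mm and grips with 3 to 60 N. Pads are 19 mm wide; open, the fingers measure 117 mm over their backs; the gripper's body (75 mm by 190 mm) begins 51 mm behind the grasp point.
Start: joints at [84.087, 22.042, 0.453, 0, -68.411, -14.817], TCP at [221.191, 584.529, 241.25] pointing down, gripper open.
Joint ranges: [-179.83, 179.83], [-69.29, 118.12], [-61.27, 80.66], [-181.25, 117.63], [-171.15, -9.14], [-177.46, 177.46]. Speed limits (degrees/s): [159.86, 159.86, 180, 180, 180, 180].

INTERFACE

Orientations are given as [roll, pitch, yaw] about the fixed x, y, z axes, in that order (R = Rz(yaw) Ry(pitch) Rx(roll)).
In Python, from workcell import read_state, camera, camera_model, bot, spotter gives the robot as it stands.
- The arm moves only by the tool drive_tool, never from a script. Its argument "commands" is a list of rows, each an object with "xyz": the shift along the tool's x, y, z normalised to -1 to 1, where 1 is 25 mm, a list of three; "delta_rot": the turn, a rotation vector about the tool's x, y, z normalised to -1 to 1, where 1 is 4 degrees, a list of three; "jaw": the closure, from -1 (fully open) to 1 (shut). In form: [{"xyz": [dx, dy, dz], "delta_rot": [wx, wy, wz], "jaw": jaw}, ...]. A call has 1 to 8 rows; each row shifts and turns the commanded pose from where the row before left it, along the tool's axes as they then stand; what a row does not reach is not made up. A row lasts 1/12 s, in which the tool goes at most 41.7 mm and 7.16 degrees, less where a joint would pass 70% of its speed; a pose out of reach is approached as far as the arm can. A call with a number of a shift or a turn outside -1 to 1 is refused whole. A call with a gripper value outside its range is refused whole. The fingers move at their own pace and stop on an object; "newtons" is the grip in N (left out, the last holds). Time passes only in rows, so rows that do not move let the fingers close. It gives the time, the measured TCP pose, the force, the opening and the grip force at its end, in the units of the state.
- read_state(): the state, without advancing time (a new reading comes with each control period).
- camera(name): name is "scene" or "top"; returns (picture, depth): 400x640x3 uint8, red, green, blue; 400x640 float32, mm along the optical axis (not along the pixel's ray), 0 where there is no reading.
- camera_model(name): a dict with "camera_matrix" (3x3 intrinsics, pixels), "rvec" (rotation vector, rad) and "tvec" (3), from world to camera coordinates, as OpenCV has them. Camera axes: x right, y down, z forward; pixel columns grow to the right and rows downward; lengths in mm; the calibration is good to about 2 mm. A picture is of the moment at which its call begins. camera_model takes no time and is no camera call.
- bot.hand_in(): hands the job in; it is judged then, once.
Trained networks look in the newest picture that a camera, given by its name, has taken for a name from the list of things; names that differ only in an ending like _2 or _b are one class to them, and where a whole thing is asked for, a point or a joint stands for the part that bears it (a point fixed in the world has none). Each returns a list of dicts, best first, with "p" (0 to 1); they miss things now and then, are a little off and sometimes report something else, mostly with a low value. They report only what shows in the picture. A call takes as long as a camera call. They do not tell look-alikes from the thing itself.
- spotter.boxes_of(camera, name): "position" ([column, row] in pixels, amid what is visible of it).
- spotter.regions_of(camera, name): "mask" (400x640 bool, what is visible of it) and "position" ([column, row] in pixels, amid what is visible of it).
The state is a dict: "time": time; "joints": joint angles; "qd": joint speeds; "effort": joint torques, N m; "ee_pos": TCP position; "tcp_rot": TCP orientation; "ft_force": force on the tool from outside, world axes, zero at the start; "torque": the same for the moment, N m; "gripper_width": finger opening in mm; "gripper_force": force on a finger pad.
Only numpy, scipy, OpenCV 4.12 (cv2) and the standard library are available. Lean on these libraries where they do the work, as an engineer would, in place of code of your own. Each camera call takes 0.05 s, during which the arm holds its last target. There are 200 camera calls.

## Working session

There is one attempt and no reset: what is moved stays moved. The work goes in short steps, Python scripts to look and compute and a tool call to move; the robot and the scene stay as the last step left them, time stands still between calls to the robot, and variables do not carry over. Pictures are saved under pics/ and viewed, at most 10 in all, crops included, and the job is handed in when it is done.

Besides the shell and the picture viewer there is one more tool, called after ">>>" as a command line: name --argument value ..., lists and objects as JSON in quotes. drive_tool: Moves the arm, as the interface text tells. Scaled input: -1 to 1 covers 25 mm each way for a shift and 4 degrees each way for a turn. Its arguments: {"type":"object","properties":{"commands":{"type":"array"},"newtons":{"type":"number"}},"required":["commands"]}

```bash
mkdir -p pics; ls; cat > h.py <<'E'
import numpy as np, cv2
from scipy.spatial.transform import Rotation as R
from workcell import read_state, camera, camera_model, bot, spotter
def cm(n):
    m=camera_model(n); return np.array(m["camera_matrix"],float),cv2.Rodrigues(np.array(m["rvec"],float))[0],np.array(m["tvec"],float).ravel()
def world(n,depth):
    K,Rm,t=cm(n); h,w=depth.shape; u,v=np.meshgrid(np.arange(w),np.arange(h))
    p=np.stack([(u-K[0,2])/K[0,0]*depth,(v-K[1,2])/K[1,1]*depth,depth],-1)
    return (p-t)@Rm
def proj(n,P):
    K,Rm,t=cm(n); return cv2.projectPoints(np.atleast_2d(np.array(P,float)),Rm,t,K,None)[0].reshape(-1,2)
def save(n,img): cv2.imwrite(n,cv2.cvtColor(img,cv2.COLOR_RGB2BGR))
E
python3 - <<'E'
from h import *
for n in("scene","top"):
    im,d=camera(n); save(f"pics/{n}0.png",im); np.savez(f"{n}0.npz",im=im,d=d)
    W=world(n,d); K,Rm,t=cm(n); print(n,"cam at",-Rm.T@t)
    for k in("press","ball","lever","hinge","bracket","tongue","tray","done_bracket","ram_nose","head_front"):
        for b in spotter.boxes_of(n,k)[:3]:
            c,r=map(int,b["position"]); print(k,round(b["p"],2),(c,r),W[r,c].round())
print(read_state())
E
```

```text
pics
scene cam at [1093.82397663  760.69988191  922.74357942]
press 0.84 (291, 210) [624. -73. 156.]
ball 0.74 (291, 206) [624. -71. 174.]
ball 0.71 (282, 194) [644. -92. 218.]
lever 0.86 (292, 190) [624. -61. 245.]
hinge 0.95 (296, 212) [1094.  761.  923.]
hinge 0.18 (259, 193) [ 586. -408.    7.]
bracket 0.8 (339, 270) [580. 145.  36.]
bracket 0.64 (344, 219) [405. -56.  27.]
bracket 0.58 (308, 227) [583. -32.  90.]
tongue 0.79 (342, 269) [564. 141.  27.]
tongue 0.77 (308, 227) [583. -32.  90.]
tongue 0.69 (347, 221) [406. -36.  31.]
tray 0.83 (259, 189) [ 571. -440.    3.]
tray 0.61 (294, 208) [621. -58. 173.]
ram_nose 0.68 (303, 176) [588. -52. 290.]
head_front 0.82 (293, 208) [621. -63. 170.]
head_front 0.39 (237, 217) [ 741. -280.   35.]
top cam at [ 469.63682996   11.57845316 1437.18201201]
press 0.59 (353, 192) [595. -86. 250.]
press 0.43 (424, 231) [ 488. -358.    8.]
ball 0.63 (335, 170) [654. -31. 281.]
ball 0.47 (216, 157) [701. 337. 187.]
lever 0.73 (338, 168) [661. -40. 274.]
hinge 0.68 (350, 190) [595. -73. 299.]
bracket 0.73 (289, 201) [580. 117.  44.]
bracket 0.67 (3
[... 385 characters left out ...]
 191) [592. -71. 296.]
{'time': 1.1, 'joints': array([ 8.40876344e+01,  2.20410329e+01,  4.53133039e-01, -1.07722444e-03,
       -6.84107940e+01, -1.48162308e+01]), 'qd': array([-0.0897093 ,  0.0445592 , -0.06322762, -0.05610866, -0.02201499,
        0.03304803]), 'effort': array([-4.57239503e-04, -3.90475059e+01,  1.87622774e+01,  4.22460660e+00,
        1.55154266e-02, -1.89486076e-05]), 'ee_pos': array([221.18276682, 584.53421554, 241.25757237]), 'tcp_rot': array([-1.79998993e+02,  1.30237021e-03, -2.07289928e+01]), 'ft_force': array([-0.52318736, -0.0891451 ,  0.49541603]), 'torque': array([-0.04039417,  0.003233  , -0.00533338]), 'gripper_force': 0.0, 'gripper_width': 87.16107745325161}
```

View pictures.

View pics/scene0.png

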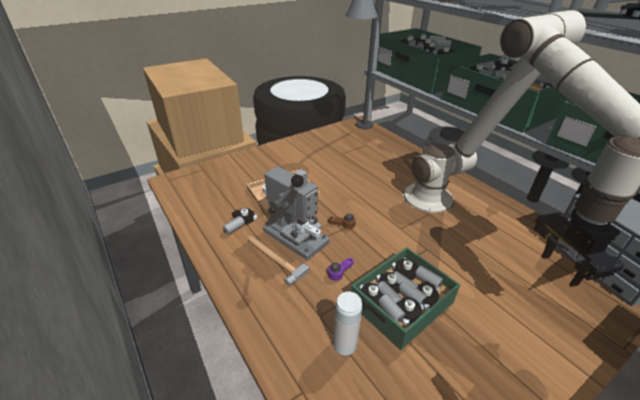

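View pics/top0.png

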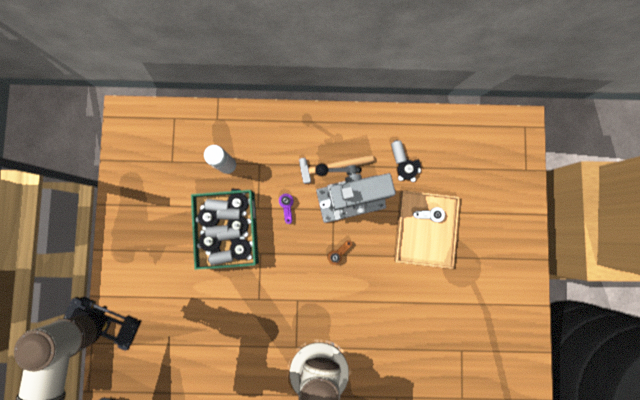

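The scene picture shows the press at (295,210), front facing the robot's left with a grey tongue at (310,230). The purple look-alike is at (340,270) and the brown one at (347,220). In the top picture the press is at (355,195), the ball knob at (321,170), and the tray at (428,232) with the finished bracket at (430,214).
Candidates for the bracket (top picture): grey in the nest at (325,205), purple at (287,207), brown at (340,250), grey finished one in the tray at (430,214). The one in the nest is cast aluminium and sits in the press, so it fits. I'll measure it and check it in an enlarged crop.

```bash
python3 - <<'E'
from h import *
from scipy.optimize import least_squares
z=np.load("top0.npz"); im,d=z["im"],z["d"]; W=world("top",d)
s=np.load("scene0.npz"); ims,ds=s["im"],s["d"]; Ws=world("scene",ds)
def reg(W,x0,x1,y0,y1,z0,z1): return (W[...,0]>x0)&(W[...,0]<x1)&(W[...,1]>y0)&(W[...,1]<y1)&(W[...,2]>z0)&(W[...,2]<z1)
def rect(m,W=W):
    p=W[m][:,:2].astype(np.float32); r=cv2.minAreaRect(p); return len(p),np.round(r[0],1),np.round(r[1],1),round(r[2],1)
for nm,a,b in(("ramtop",285,305),("headtop",243,257),("z92",84,98),("plate",60,72),("base",20,35)):
    m=reg(W,480,720,-230,100,a,b); print(nm,rect(m),W[m].mean(0).round(1))
# ball: dark pts
for n,I,WW in(("top",im,W),("scene",ims,Ws)):
    m=reg(WW,540,760,-120,120,305,352)&(I.max(-1)<70); P=WW[m]
    print(n,"ball n",len(P), P.mean(0).round(1) if len(P) else "")
    if len(P)>6:
        o=least_squares(lambda c:np.linalg.norm(P-c,axis=1)-19,P.mean(0)-[0,0,10],loss="soft_l1"); print(o.x.round(1))
m=reg(W,350,640,-520,-230,18,32); print("tray rim",rect(m))
m=reg(W,350,640,-520,-230,26,45)&(im.min(-1)>20); print("done",rect(m))
a=cv2.resize(im[140:270,270:470],None,fx=4,fy=4,interpolation=cv2.INTER_CUBIC)
save("pics/c1.png",a)
E
```

```text
ramtop (128, array([619.7, -47.8]), array([102.5,  31.9]), 29.9) [601.1 -57.5 296.8]
headtop (1314, array([ 623.9, -106.9]), array([113.9, 188.2]), 14.1) [ 603.1 -116.4  249.9]
z92 (107, array([579.1, -24.5]), array([115.3,  73.2]), 14.9) [569.4 -24.3  90.1]
plate (193, array([589.8, -65.3]), array([120.1,  80.1]), 14.7) [561.5 -69.3  66.1]
base (651, array([641.7, -66.2]), array([220.1, 260.9]), 14.4) [616.8 -24.2  27.2]
top ball n 113 [644.1   8.2 344.2]
[648.5   8.9 330.6]
scene ball n 113 [652.6  18.1 335.9]
[645.8   8.6 328.8]
tray rim (581, array([ 497.2, -365.3]), array([201.1, 249.9]), 84.5)
done (453, array([ 497.5, -364.7]), array([199.8, 248.6]), 84.5)
```

View pics/c1.png

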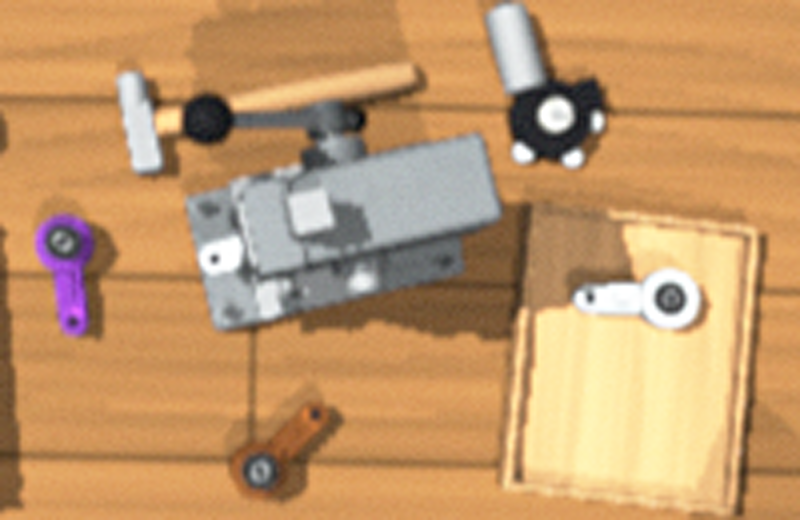

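The crop shows the nest bracket's light aluminium tongue at crop (220,255), sticking out of the press's front. The purple one (65,270) and brown one (285,440) lie on the bench, and the finished bracket is in the tray at (640,298). So the nest bracket is the one meant. I'll move towards the ball first.

>>> drive_tool --commands '[{"xyz": [1, 0.64, -0.4], "delta_rot": [0, 0, 0], "jaw": -1}, {"xyz": [1, 0.64, -0.4], "delta_rot": [0, 0, 0], "jaw": -1}, {"xyz": [1, 0.64, -0.4], "delta_rot": [0, 0, 0], "jaw": -1}, {"xyz": [1, 0.64, -0.4], "delta_rot": [0, 0, 0], "jaw": -1}, {"xyz": [1, 0.64, -0.4], "delta_rot": [0, 0, 0], "jaw": -1}, {"xyz": [1, 0.64, -0.4], "delta_rot": [0, 0, 0], "jaw": -1}, {"xyz": [1, 0.64, -0.4], "delta_rot": [0, 0, 0], "jaw": -1}, {"xyz": [1, 0.64, -0.4], "delta_rot": [0, 0, 0], "jaw": -1}]'

```text
time: 1.77
ee_pos: [363.5, 392.7, 322.0]
tcp_rot: [-180.0, -0.0, -20.7]
ft_force: [0.9, -0.3, 0.3]
gripper_width: 87.1
gripper_force: 0.0
```

>>> drive_tool --commands '[{"xyz": [1, 0.64, -0.4], "delta_rot": [0, 0, 0], "jaw": -1}, {"xyz": [1, 0.64, -0.4], "delta_rot": [0, 0, 0], "jaw": -1}, {"xyz": [1, 0.64, -0.4], "delta_rot": [0, 0, 0], "jaw": -1}, {"xyz": [1, 0.64, -0.4], "delta_rot": [0, 0, 0], "jaw": -1}, {"xyz": [1, 0.64, -0.4], "delta_rot": [0, 0, 0], "jaw": -1}, {"xyz": [1, 0.64, -0.4], "delta_rot": [0, 0, 0], "jaw": -1}, {"xyz": [1, 0.64, -0.4], "delta_rot": [0, 0, 0], "jaw": -1}, {"xyz": [1, 0.64, -0.4], "delta_rot": [0, 0, 0], "jaw": -1}]'

```text
time: 2.43
ee_pos: [505.2, 202.2, 402.0]
tcp_rot: [-180.0, -0.0, -20.7]
ft_force: [-0.7, -1.0, -0.2]
gripper_width: 87.3
gripper_force: 0.0
```

>>> drive_tool --commands '[{"xyz": [0, 0, 0], "delta_rot": [0, 0, 1], "jaw": -1}, {"xyz": [0, 0, 0], "delta_rot": [0, 0, 1], "jaw": -1}, {"xyz": [0, 0, 0], "delta_rot": [0, 0, 1], "jaw": -1}, {"xyz": [0, 0, 0], "delta_rot": [0, 0, 1], "jaw": -1}, {"xyz": [0, 0, 0], "delta_rot": [0, 0, 1], "jaw": -1}, {"xyz": [0, 0, 0], "delta_rot": [0, 0, 1], "jaw": -1}, {"xyz": [0, 0, 0], "delta_rot": [0, 0, 1], "jaw": -1}, {"xyz": [0, 0, 0], "delta_rot": [0, 0, 1], "jaw": -1}]'

```text
time: 3.1
ee_pos: [504.6, 203.5, 401.3]
tcp_rot: [-180.0, 0.0, -52.9]
ft_force: [-0.2, 0.9, 0.2]
gripper_width: 87.0
gripper_force: 0.0
```

>>> drive_tool --commands '[{"xyz": [0, 0, 0], "delta_rot": [0, 0, 1], "jaw": -1}, {"xyz": [0, 0, 0], "delta_rot": [0, 0, 1], "jaw": -1}, {"xyz": [0, 0, 0], "delta_rot": [0, 0, 1], "jaw": -1}, {"xyz": [0, 0, 0], "delta_rot": [0, 0, 1], "jaw": -1}, {"xyz": [0, 0, 0], "delta_rot": [0, 0, 1], "jaw": -1}, {"xyz": [0, 0, 0], "delta_rot": [0, 0, 0.7], "jaw": -1}]'

```text
time: 3.6
ee_pos: [504.6, 203.5, 401.3]
tcp_rot: [-180.0, 0.0, -75.7]
ft_force: [-0.0, 0.3, 0.1]
gripper_width: 86.8
gripper_force: 0.0
```

```bash
python3 - <<'E'
from h import *
z=np.load("top0.npz"); im,d=z["im"],z["d"]; W=world("top",d)
yaw=np.radians(-75.4); px=np.array([np.cos(yaw),np.sin(yaw)]); py=np.array([-px[1],px[0]])
O0=np.array([589,-66.])
P=np.concatenate([((W[...,:2]-O0)@np.stack([px,py]).T),W[...,2:]],-1)
def sel(x0,x1,y0,y1,z0,z1): return (P[...,0]>x0)&(P[...,0]<x1)&(P[...,1]>y0)&(P[...,1]<y1)&(P[...,2]>z0)&(P[...,2]<z1)
for nm,a in(("ram",(-40,40,-40,40,285,305)),("head",(-70,200,-80,65,244,256)),("base",(-110,-42,-80,80,20,35)),("plate",(-60,-20,-80,80,62,70)),("tongue",(-110,-42,-40,40,82,98))):
    m=sel(*a); p=P[m]; q=P[m][:,:2].astype(np.float32); r=cv2.minAreaRect(q)
    print(nm,len(p),"c",p.mean(0).round(1),"min",np.percentile(p,1,axis=0).round(1),"max",np.percentile(p,99,axis=0).round(1),"rect",np.round(r[0],1),np.round(r[1],1),round(r[2],1))
m=sel(-110,-42,-40,40,82,98); q=P[m][:,:2]; print(cv2.fitLine(q.astype(np.float32),cv2.DIST_HUBER,0,.01,.01).ravel().round(3))
v,u=np.where(m); 
s=np.load("scene0.npz"); P=world("scene",s["d"]); P=np.concatenate([(P[...,:2]-O0)@np.stack([px,py]).T,P[...,2:]],-1)
for nm,a in(("ram",(-40,40,-40,40,285,305)),("tongue",(-110,-42,-40,40,84,96))):
    m=sel(*a); p=P[m]; q=p[:,:2].astype(np.float32); r=cv2.minAreaRect(q); print("scene",nm,len(p),p.mean(0).round(1),np.round(r[0],1),np.round(r[1],1),round(r[2],1),cv2.fitLine(q,cv2.DIST_HUBER,0,.01,.01).ravel().round(3))
E
```

```text
ram 105 c [ -0.4   0.6 297.2] min [-14.5 -13.1 288.2] max [ 14.7  14.4 301.8] rect [0.2 0.8] [28.3 29.6] 89.7
head 1275 c [ 5.360e+01 -1.000e-01  2.499e+02] min [-40.8 -32.6 244.7] max [139.4  33.5 255.1] rect [49.8  0.5] [ 67.8 184.9] 89.7
base 275 c [-62.2  -1.4  28.4] min [-80.2 -57.8  21.4] max [-42.3  59.6  34.5] rect [-61.3   1.2] [ 38.4 119.9] 0.1
plate 61 c [-32.  -17.6  66.4] min [-40.3 -58.1  62.3] max [-21.2  60.2  69.8] rect [-30.3   1.2] [119.6  20.2] 89.8
tongue 70 c [-61.8  -1.3  89.8] min [-78.8 -13.2  84.9] max [-45.4  10.3  96. ] rect [-62.   -1.8] [34.5 23.4] 5.3
[  0.971   0.239 -61.996  -1.086]
scene ram 57 [ -3.2  -1.3 294.9] [-1.9 -1.5] [29.9 29.1] 3.8 [ 0.824  0.567 -4.034 -0.691]
scene tongue 59 [-61.7  -1.   88.5] [-61.9  -1.6] [26.2 36.8] 82.7 [  0.989   0.149 -62.212  -1.046]
```

>>> drive_tool --commands '[{"xyz": [0.9, -0.363, 0], "delta_rot": [0, 0, 0], "jaw": -1}, {"xyz": [0.9, -0.363, 0], "delta_rot": [0, 0, 0], "jaw": -1}, {"xyz": [0.9, -0.363, 0], "delta_rot": [0, 0, 0], "jaw": -1}, {"xyz": [0.9, -0.363, 0], "delta_rot": [0, 0, 0], "jaw": -1}, {"xyz": [0.9, -0.363, 0], "delta_rot": [0, 0, 0], "jaw": -1}, {"xyz": [0.9, -0.363, 0], "delta_rot": [0, 0, 0], "jaw": -1}, {"xyz": [0.9, -0.363, 0], "delta_rot": [0, 0, 0], "jaw": -1}, {"xyz": [0.9, -0.363, 0], "delta_rot": [0, 0, 0], "jaw": -1}]'

```text
time: 4.27
ee_pos: [620.5, 46.3, 401.3]
tcp_rot: [-180.0, 0.0, -75.5]
ft_force: [0.3, 0.2, -0.3]
gripper_width: 87.0
gripper_force: 0.0
```

>>> drive_tool --commands '[{"xyz": [0.9, -0.363, 0], "delta_rot": [0, 0, 0], "jaw": -1}, {"xyz": [0.86, -0.36, 0], "delta_rot": [0, 0, 0], "jaw": -1}, {"xyz": [0, 0, 0], "delta_rot": [0, 0, 0], "jaw": -1}]'

```text
time: 4.52
ee_pos: [650.1, 6.4, 399.8]
tcp_rot: [179.9, -0.0, -75.8]
ft_force: [-0.1, -0.2, -0.9]
gripper_width: 87.1
gripper_force: 0.0
```

>>> drive_tool --commands '[{"xyz": [0, 0, 0.7], "delta_rot": [0, 0, 0], "jaw": -1}, {"xyz": [0, 0, 0.7], "delta_rot": [0, 0, 0], "jaw": -1}, {"xyz": [0, 0, 0.7], "delta_rot": [0, 0, 0], "jaw": -1}, {"xyz": [0, 0, 0.7], "delta_rot": [0, 0, 0], "jaw": -1}, {"xyz": [0, 0, 0], "delta_rot": [0, 0, 0], "jaw": -1}, {"xyz": [0, 0, 0], "delta_rot": [0, 0, 0], "jaw": -1}]'

```text
time: 5.02
ee_pos: [648.1, 9.5, 330.8]
tcp_rot: [179.9, -0.0, -75.5]
ft_force: [0.3, -0.2, 0.7]
gripper_width: 87.1
gripper_force: 0.0
```

```bash
python3 - <<'E'
from h import *
print(read_state()["ee_pos"],read_state()["joints"])
im,d=camera("scene"); c=im[130:270,230:390]; save("pics/s1.png",cv2.resize(c,None,fx=4,fy=4,interpolation=cv2.INTER_CUBIC))
print(proj("scene",[[647.8,8.8,330],read_state()["ee_pos"]])-[230,130])
E
```

```text
[648.05299666   9.45925472 330.78351024] [ 1.51180288e+01  2.20419217e+01  1.30790836e+01  1.72747109e-02
 -8.11495110e+01 -6.27463381e-01]
[[66.46101576 50.53261465]
 [66.29866067 50.09107639]]
```

View pics/s1.png

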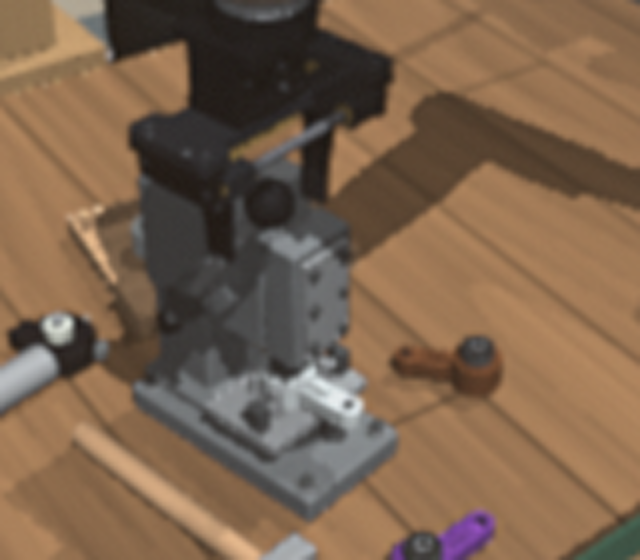

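The fingers stand on both sides of the ball, which is at crop (268,203). I'll close them now.

>>> drive_tool --commands '[{"xyz": [0, 0, 0], "delta_rot": [0, 0, 0], "jaw": 1}, {"xyz": [0, 0, 0], "delta_rot": [0, 0, 0], "jaw": 1}, {"xyz": [0, 0, 0], "delta_rot": [0, 0, 0], "jaw": 1}, {"xyz": [0, 0, 0], "delta_rot": [0, 0, 0], "jaw": 1}, {"xyz": [0, 0, 0], "delta_rot": [0, 0, 0], "jaw": 1}, {"xyz": [0, 0, 0], "delta_rot": [0, 0, 0], "jaw": 1}, {"xyz": [0, 0, 0], "delta_rot": [0, 0, 0], "jaw": 1}, {"xyz": [0, 0, 0], "delta_rot": [0, 0, 0], "jaw": 1}]' --newtons 45

```text
time: 5.73
ee_pos: [648.5, 9.3, 331.2]
tcp_rot: [180.0, -0.0, -75.5]
ft_force: [0.2, 0.5, -0.6]
gripper_width: 42.0
gripper_force: 0.6
```

```bash
python3 - <<'E'
import numpy as np
a=55-np.degrees(np.linspace(0,1.15,17)); p=165*np.stack([-np.cos(np.radians(a)),np.sin(np.radians(a))],1)
print((np.diff(p,axis=0)/25*[1,-1]).round(2).tolist())
E
```

```text
[[-0.38, 0.29], [-0.36, 0.31], [-0.33, 0.34], [-0.31, 0.36], [-0.28, 0.38], [-0.25, 0.4], [-0.22, 0.42], [-0.19, 0.43], [-0.16, 0.45], [-0.13, 0.46], [-0.1, 0.46], [-0.06, 0.47], [-0.03, 0.47], [0.0, 0.47], [0.04, 0.47], [0.07, 0.47]]
```

>>> drive_tool --commands '[{"xyz": [0, 0, 0], "delta_rot": [0, 0, 0], "jaw": 1}, {"xyz": [0, 0, 0], "delta_rot": [0, 0, 0], "jaw": 1}, {"xyz": [0, 0, 0], "delta_rot": [0, 0, 0], "jaw": 1}, {"xyz": [0, 0, 0], "delta_rot": [0, 0, 0], "jaw": 1}]'

```text
time: 6.07
ee_pos: [646.6, 8.8, 331.1]
tcp_rot: [179.7, 0.0, -75.5]
ft_force: [-5.6, -0.9, 1.6]
gripper_width: 36.2
gripper_force: 45.0
```

>>> drive_tool --commands '[{"xyz": [-0.38, 0, 0.29], "delta_rot": [0, 0, 0], "jaw": 1}, {"xyz": [-0.36, 0, 0.31], "delta_rot": [0, 0, 0], "jaw": 1}, {"xyz": [-0.33, 0, 0.34], "delta_rot": [0, 0, 0], "jaw": 1}, {"xyz": [-0.31, 0, 0.36], "delta_rot": [0, 0, 0], "jaw": 1}]'

```text
time: 6.4
ee_pos: [638.5, 40.1, 301.6]
tcp_rot: [179.9, -0.3, -75.6]
ft_force: [-6.2, -5.7, 8.5]
gripper_width: 36.0
gripper_force: 45.1
```

>>> drive_tool --commands '[{"xyz": [-0.28, 0, 0.38], "delta_rot": [0, 0, 0], "jaw": 1}, {"xyz": [-0.25, 0, 0.4], "delta_rot": [0, 0, 0], "jaw": 1}, {"xyz": [-0.22, 0, 0.42], "delta_rot": [0, 0, 0], "jaw": 1}, {"xyz": [-0.19, 0, 0.43], "delta_rot": [0, 0, 0], "jaw": 1}, {"xyz": [-0.16, 0, 0.45], "delta_rot": [0, 0, 0], "jaw": 1}, {"xyz": [-0.13, 0, 0.46], "delta_rot": [0, 0, 0], "jaw": 1}]'

```text
time: 6.9
ee_pos: [630.5, 71.6, 239.5]
tcp_rot: [179.9, -0.1, -75.5]
ft_force: [-12.1, -1.1, 17.4]
gripper_width: 35.7
gripper_force: 45.1
```

>>> drive_tool --commands '[{"xyz": [-0.1, 0, 0.46], "delta_rot": [0, 0, 0], "jaw": 1}, {"xyz": [-0.06, 0, 0.47], "delta_rot": [0, 0, 0], "jaw": 1}, {"xyz": [-0.03, 0, 0.47], "delta_rot": [0, 0, 0], "jaw": 1}, {"xyz": [0, 0, 0.47], "delta_rot": [0, 0, 0], "jaw": 1}, {"xyz": [0.04, 0, 0.47], "delta_rot": [0, 0, 0], "jaw": 1}, {"xyz": [0.07, 0, 0.47], "delta_rot": [0, 0, 0], "jaw": 1}, {"xyz": [0, 0, 0], "delta_rot": [0, 0, 0], "jaw": 1}]'

```text
time: 7.48
ee_pos: [629.5, 75.0, 166.2]
tcp_rot: [179.8, 0.0, -75.5]
ft_force: [-10.9, 4.3, 11.9]
gripper_width: 35.5
gripper_force: 44.0
```

>>> drive_tool --commands '[{"xyz": [0.02, 0, 0.15], "delta_rot": [0, 0, 0], "jaw": 1}, {"xyz": [0, 0, 0.1], "delta_rot": [0, 0, 0], "jaw": 1}, {"xyz": [0, 0, 0], "delta_rot": [0, 0, 0], "jaw": 1}, {"xyz": [0, 0, 0], "delta_rot": [0, 0, 0], "jaw": 1}, {"xyz": [0, 0, 0], "delta_rot": [0, 0, 0], "jaw": 1}, {"xyz": [0, 0, 0], "delta_rot": [0, 0, 0], "jaw": 1}]'

```text
time: 7.98
ee_pos: [629.7, 74.3, 161.8]
tcp_rot: [179.8, 0.0, -75.5]
ft_force: [-12.4, 2.5, 15.0]
gripper_width: 35.7
gripper_force: 43.8
```

```bash
python3 - <<'E'
from h import *
print(read_state()["ee_pos"])
im,d=camera("scene"); c=im[150:270,230:390]; save("pics/s2.png",cv2.resize(c,None,fx=4,fy=4,interpolation=cv2.INTER_CUBIC))
print((proj("scene",[read_state()["ee_pos"]])-[230,150])*4)
E
```

```text
[629.73540276  74.25843212 161.76861459]
[[335.9211928  337.12052869]]
```

View pics/s2.png

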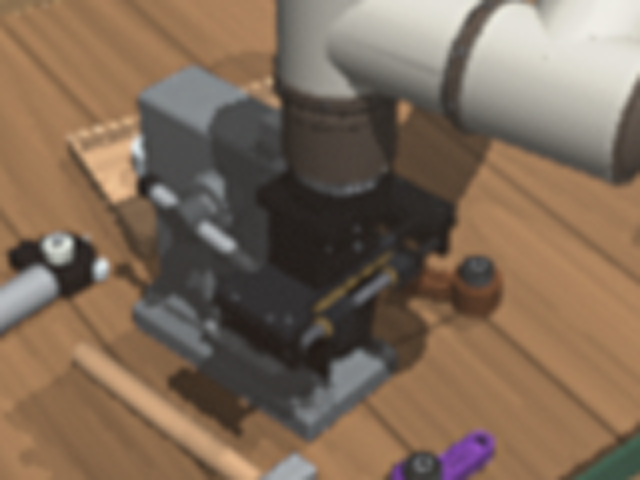

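The lever bar at crop (150,185)–(240,245) lies low and the ball is in the fingers. I'll press further until the end stop shows in the force.

>>> drive_tool --commands '[{"xyz": [0.02, 0, 0.12], "delta_rot": [0, 0, 0], "jaw": 1}, {"xyz": [0, 0, 0], "delta_rot": [0, 0, 0], "jaw": 1}, {"xyz": [0, 0, 0], "delta_rot": [0, 0, 0], "jaw": 1}]'

```text
time: 8.28
ee_pos: [629.9, 73.7, 159.0]
tcp_rot: [179.8, 0.0, -75.5]
ft_force: [-11.0, 3.2, 14.8]
gripper_width: 35.6
gripper_force: 43.7
```

>>> drive_tool --commands '[{"xyz": [0.02, 0, 0.12], "delta_rot": [0, 0, 0], "jaw": 1}, {"xyz": [0, 0, 0], "delta_rot": [0, 0, 0], "jaw": 1}, {"xyz": [0, 0, 0], "delta_rot": [0, 0, 0], "jaw": 1}]'

```text
time: 8.53
ee_pos: [630.0, 73.6, 158.5]
tcp_rot: [179.9, -0.0, -75.4]
ft_force: [-17.0, 4.9, 25.0]
gripper_width: 35.5
gripper_force: 43.0
```

>>> drive_tool --commands '[{"xyz": [0, 0, 0], "delta_rot": [0, 0, 0], "jaw": 1}, {"xyz": [0, 0, 0], "delta_rot": [0, 0, 0], "jaw": 1}, {"xyz": [0, 0, 0], "delta_rot": [0, 0, 0], "jaw": 1}, {"xyz": [0, 0, 0], "delta_rot": [0, 0, 0], "jaw": 1}, {"xyz": [-0.03, 0, -0.2], "delta_rot": [0, 0, 0], "jaw": 1}, {"xyz": [-0.03, 0, -0.2], "delta_rot": [0, 0, 0], "jaw": 1}, {"xyz": [-0.03, 0, -0.23], "delta_rot": [0, 0, 0], "jaw": 1}, {"xyz": [-0.02, 0, -0.23], "delta_rot": [0, 0, 0], "jaw": 1}]' --newtons 50

```text
time: 9.2
ee_pos: [629.2, 76.1, 176.5]
tcp_rot: [179.8, 0.0, -75.5]
ft_force: [-9.5, 2.4, 10.1]
gripper_width: 35.5
gripper_force: 48.9
```

>>> drive_tool --commands '[{"xyz": [-0.02, 0, -0.23], "delta_rot": [0, 0, 0], "jaw": 1}, {"xyz": [-0.01, 0, -0.23], "delta_rot": [0, 0, 0], "jaw": 1}, {"xyz": [0, 0, -0.23], "delta_rot": [0, 0, 0], "jaw": 1}, {"xyz": [0, 0, -0.23], "delta_rot": [0, 0, 0], "jaw": 1}, {"xyz": [0.015, 0, -0.23], "delta_rot": [0, 0, 0], "jaw": 1}, {"xyz": [0.015, 0, -0.23], "delta_rot": [0, 0, 0], "jaw": 1}, {"xyz": [0.03, 0, -0.23], "delta_rot": [0, 0, 0], "jaw": 1}, {"xyz": [0.03, 0, -0.23], "delta_rot": [0, 0, 0], "jaw": 1}]'

```text
time: 9.87
ee_pos: [629.9, 73.4, 222.4]
tcp_rot: [179.8, -0.0, -75.5]
ft_force: [-7.9, -1.9, 9.0]
gripper_width: 35.2
gripper_force: 48.9
```

>>> drive_tool --commands '[{"xyz": [0.05, 0, -0.23], "delta_rot": [0, 0, 0], "jaw": 1}, {"xyz": [0.055, 0, -0.23], "delta_rot": [0, 0, 0], "jaw": 1}, {"xyz": [0.065, 0, -0.23], "delta_rot": [0, 0, 0], "jaw": 1}, {"xyz": [0.07, 0, -0.23], "delta_rot": [0, 0, 0], "jaw": 1}, {"xyz": [0.08, 0, -0.22], "delta_rot": [0, 0, 0], "jaw": 1}, {"xyz": [0.085, 0, -0.22], "delta_rot": [0, 0, 0], "jaw": 1}, {"xyz": [0.095, 0, -0.215], "delta_rot": [0, 0, 0], "jaw": 1}, {"xyz": [0.1, 0, -0.21], "delta_rot": [0, 0, 0], "jaw": 1}]'

```text
time: 10.53
ee_pos: [633.9, 57.9, 266.9]
tcp_rot: [179.8, -0.1, -75.5]
ft_force: [-6.5, -3.5, 5.6]
gripper_width: 35.2
gripper_force: 49.0
```

>>> drive_tool --commands '[{"xyz": [0.11, 0, -0.21], "delta_rot": [0, 0, 0], "jaw": 1}, {"xyz": [0.115, 0, -0.205], "delta_rot": [0, 0, 0], "jaw": 1}, {"xyz": [0.125, 0, -0.2], "delta_rot": [0, 0, 0], "jaw": 1}, {"xyz": [0.13, 0, -0.195], "delta_rot": [0, 0, 0], "jaw": 1}, {"xyz": [0.14, 0, -0.19], "delta_rot": [0, 0, 0], "jaw": 1}, {"xyz": [0.145, 0, -0.185], "delta_rot": [0, 0, 0], "jaw": 1}]'

```text
time: 11.03
ee_pos: [638.8, 38.8, 295.8]
tcp_rot: [179.8, -0.1, -75.6]
ft_force: [-5.0, -5.1, 2.8]
gripper_width: 35.2
gripper_force: 49.3
```

>>> drive_tool --commands '[{"xyz": [0.15, 0, -0.18], "delta_rot": [0, 0, 0], "jaw": 1}, {"xyz": [0.155, 0, -0.175], "delta_rot": [0, 0, 0], "jaw": 1}, {"xyz": [0.16, 0, -0.17], "delta_rot": [0, 0, 0], "jaw": 1}, {"xyz": [0.165, 0, -0.165], "delta_rot": [0, 0, 0], "jaw": 1}, {"xyz": [0.17, 0, -0.16], "delta_rot": [0, 0, 0], "jaw": 1}, {"xyz": [0.175, 0, -0.15], "delta_rot": [0, 0, 0], "jaw": 1}, {"xyz": [0, 0, 0], "delta_rot": [0, 0, 0], "jaw": 1}]'

```text
time: 11.62
ee_pos: [645.2, 14.0, 319.7]
tcp_rot: [179.7, -0.2, -75.7]
ft_force: [-2.4, -6.9, -0.9]
gripper_width: 34.8
gripper_force: 49.7
```

>>> drive_tool --commands '[{"xyz": [0.1, 0, -0.09], "delta_rot": [0, 0, 0], "jaw": 1}, {"xyz": [0.1, 0, -0.09], "delta_rot": [0, 0, 0], "jaw": 1}, {"xyz": [0, 0, 0], "delta_rot": [0, 0, 0], "jaw": 1}, {"xyz": [0, 0, 0], "delta_rot": [0, 0, 0], "jaw": 1}]'

```text
time: 11.95
ee_pos: [645.9, 11.1, 322.0]
tcp_rot: [179.6, -0.0, -75.6]
ft_force: [-3.2, -6.3, -4.2]
gripper_width: 35.1
gripper_force: 50.0
```

>>> drive_tool --commands '[{"xyz": [0.1, 0, -0.07], "delta_rot": [0, 0, 0], "jaw": 1}, {"xyz": [0, 0, 0], "delta_rot": [0, 0, 0], "jaw": 1}, {"xyz": [0, 0, 0], "delta_rot": [0, 0, 0], "jaw": 1}]'

```text
time: 12.2
ee_pos: [645.9, 11.0, 322.0]
tcp_rot: [179.5, 0.2, -75.6]
ft_force: [-5.1, 0.8, -9.2]
gripper_width: 34.8
gripper_force: 50.2
```

>>> drive_tool --commands '[{"xyz": [0.1, 0, -0.07], "delta_rot": [0, 0, 0], "jaw": 1}, {"xyz": [0, 0, 0], "delta_rot": [0, 0, 0], "jaw": 1}, {"xyz": [0, 0, 0], "delta_rot": [0, 0, 0], "jaw": 1}]'

```text
time: 12.45
ee_pos: [645.9, 10.9, 322.1]
tcp_rot: [179.4, 0.5, -75.5]
ft_force: [-6.9, 5.9, -10.8]
gripper_width: 35.0
gripper_force: 50.3
```

>>> drive_tool --commands '[{"xyz": [-0.15, 0, 0.1], "delta_rot": [0, 0, 0], "jaw": 1}, {"xyz": [0, 0, 0], "delta_rot": [0, 0, 0], "jaw": -1}, {"xyz": [0, 0, 0], "delta_rot": [0, 0, 0], "jaw": -1}, {"xyz": [0, 0, 0], "delta_rot": [0, 0, 0], "jaw": -1}, {"xyz": [0, 0, 0], "delta_rot": [0, 0, 0], "jaw": -1}, {"xyz": [0, 0, 0], "delta_rot": [0, 0, 0], "jaw": -1}, {"xyz": [0, 0, 0], "delta_rot": [0, 0, 0], "jaw": -1}]'

```text
time: 13.03
ee_pos: [648.4, 11.7, 326.0]
tcp_rot: [-179.9, -0.0, -75.5]
ft_force: [-0.3, -0.8, -0.4]
gripper_width: 66.9
gripper_force: 0.0
```

>>> drive_tool --commands '[{"xyz": [0, 0, -0.9], "delta_rot": [0, 0, 0], "jaw": -1}, {"xyz": [0, 0, -0.9], "delta_rot": [0, 0, 0], "jaw": -1}, {"xyz": [0, 0, -0.9], "delta_rot": [0, 0, 0], "jaw": -1}, {"xyz": [0, 0, -0.9], "delta_rot": [0, 0, 0], "jaw": -1}]'

```text
time: 13.37
ee_pos: [648.0, 11.5, 416.6]
tcp_rot: [-179.9, -0.0, -75.5]
ft_force: [-0.1, 0.5, 0.5]
gripper_width: 85.6
gripper_force: 0.0
```

>>> drive_tool --commands '[{"xyz": [-1, 0.3, 0], "delta_rot": [0, 0, 0], "jaw": -1}, {"xyz": [-1, 0.3, 0], "delta_rot": [0, 0, 0], "jaw": -1}, {"xyz": [-1, 0.3, 0], "delta_rot": [0, 0, 0], "jaw": -1}, {"xyz": [-1, 0.3, 0], "delta_rot": [0, 0, 0], "jaw": -1}, {"xyz": [-1, 0.3, 0], "delta_rot": [0, 0, 0], "jaw": -1}, {"xyz": [-1, 0.3, 0], "delta_rot": [0, 0, 0], "jaw": -1}, {"xyz": [-1, 0.3, 0], "delta_rot": [0, 0, 0], "jaw": -1}, {"xyz": [-1, 0.3, 0], "delta_rot": [0, 0, 0], "jaw": -1}]'

```text
time: 14.03
ee_pos: [539.2, 191.2, 415.7]
tcp_rot: [-179.9, 0.0, -75.5]
ft_force: [0.3, 0.1, 0.1]
gripper_width: 86.9
gripper_force: 0.0
```

```bash
cat > plan.py <<'E'
from h import *
O=np.array([589.6,-65.8,0]); yaw=np.radians(-75.5)
px=np.array([np.cos(yaw),np.sin(yaw),0]); py=np.array([-px[1],px[0],0]); Z=np.array([0,0,1.])
def P(x,y,z): return O+x*px+y*py+z*Z
def rpy(Rm): return R.from_matrix(Rm).as_euler("xyz",degrees=True)
def delta(T,Rt,s=None):
    s=s or read_state(); R0=R.from_euler("xyz",s["tcp_rot"],degrees=True); R1=R.from_matrix(Rt)
    d=(T-s["ee_pos"]); rv=(R0.inv()*R1).as_rotvec(degrees=True)
    print("now",s["ee_pos"].round(1),s["tcp_rot"].round(1),"to",T.round(1),R1.as_euler("xyz",degrees=True).round(1))
    print("rot units/4deg",(rv/4).round(2),"shift in present tool units",(R0.inv().apply(d)/25).round(2),"in final tool units",(R1.inv().apply(d)/25).round(2))
def tool(out,tilt):  # out: unit outward dir, tilt deg; tool x towards press, y = z x x
    a=np.radians(tilt); z=-np.cos(a)*Z-np.sin(a)*out; y=np.cross(z,-out); y/=np.linalg.norm(y); x=np.cross(y,z); return np.stack([x,y,z],1)
E
python3 - <<'E'
from plan import *
im,d=camera("top"); W=world("top",d)
Q=np.stack([(W-O)@px,(W-O)@py,W[...,2]],-1)
m=(Q[...,0]>-110)&(Q[...,0]<-46)&(abs(Q[...,1])<40)&(Q[...,2]>82)&(Q[...,2]<98)
q=Q[m]; r=cv2.minAreaRect(q[:,:2].astype(np.float32)); print(len(q),q.mean(0).round(1),r)
m=(Q[...,2]>300)&(Q[...,2]<352)&(abs(Q[...,1]-75)<30)&(abs(Q[...,0]+57)<30); print("ball",Q[m].mean(0).round(1),m.sum())
im2,d2=camera("scene"); c=im2[150:270,230:390]; save("pics/s3.png",cv2.resize(c,None,fx=4,fy=4,interpolation=cv2.INTER_CUBIC))
a=np.radians(3.5); out=-px*np.cos(a)-py*np.sin(a)
Rt=tool(out,40)
for n,r,z in(("pre",130,146),("grasp",60,88)): delta(O+[0,0,0]+out*r+Z*z,Rt)
print(out)
E
```

```text
69 [-62.1  -2.4  90. ] ((-62.72612762451172, -2.292782783508301), (33.142112731933594, 24.031749725341797), 1.3886122703552246)
ball [-56.4  73.3 339.8] 158
now [538.5 192.6 415.9] [-1.799e+02  1.000e-01 -7.530e+01] to [549.4  57.8 146. ] [180. -40. -72.]
rot units/4deg [ 0.26 10.02 -0.8 ] shift in present tool units [ 5.34  0.97 10.79] in final tool units [-2.91  1.25 11.65]
now [538.5 192.6 415.9] [-1.799e+02  1.000e-01 -7.530e+01] to [571.1  -8.7  88. ] [180. -40. -72.]
rot units/4deg [ 0.26 10.02 -0.8 ] shift in present tool units [ 8.14  0.81 13.1 ] in final tool units [-2.25  1.25 15.23]
[-0.30901699  0.95105652 -0.        ]
```

View pics/s3.png

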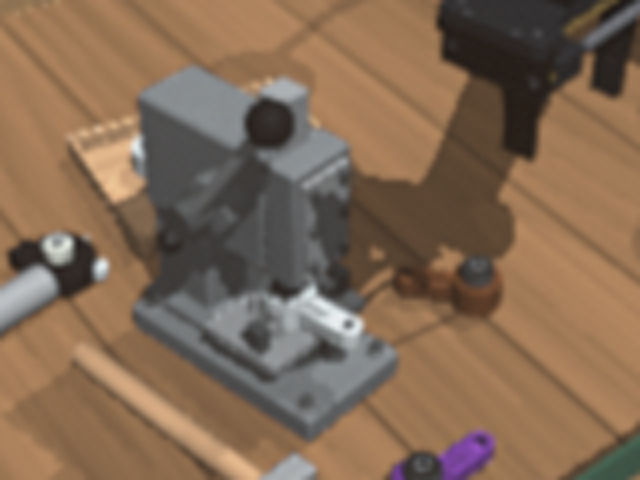

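The lever is back up, with the ball at crop (270,122). The bracket's tongue at (325,310) is free to grip. I'll tilt the tool 40°.

>>> drive_tool --commands '[{"xyz": [0, 0.1, 0.5], "delta_rot": [0.02, 1, -0.045], "jaw": -1}, {"xyz": [0, 0.1, 0.5], "delta_rot": [0.02, 1, -0.045], "jaw": -1}, {"xyz": [0, 0.1, 0.5], "delta_rot": [0.02, 1, -0.045], "jaw": -1}, {"xyz": [0, 0.1, 0.5], "delta_rot": [0.02, 1, -0.045], "jaw": -1}, {"xyz": [0, 0.1, 0.5], "delta_rot": [0.02, 1, -0.045], "jaw": -1}, {"xyz": [-0.3, 0.1, 0.5], "delta_rot": [0.02, 1, -0.045], "jaw": -1}, {"xyz": [-0.3, 0.1, 0.5], "delta_rot": [0.02, 1, -0.045], "jaw": -1}, {"xyz": [-0.3, 0.1, 0.5], "delta_rot": [0.02, 1, -0.045], "jaw": -1}]'

```text
time: 14.8
ee_pos: [522.1, 181.7, 310.1]
tcp_rot: [-179.6, -32.1, -74.2]
ft_force: [-0.5, 0.0, 0.3]
gripper_width: 86.9
gripper_force: 0.0
```

>>> drive_tool --commands '[{"xyz": [-0.3, 0.1, 0.3], "delta_rot": [0.02, 1, -0.045], "jaw": -1}, {"xyz": [-0.3, 0.1, 0.3], "delta_rot": [0.02, 1, -0.045], "jaw": -1}, {"xyz": [0, 0, 0], "delta_rot": [0, 0, 0], "jaw": -1}, {"xyz": [0, 0, 0], "delta_rot": [0, 0, 0], "jaw": -1}]'

```text
time: 15.13
ee_pos: [515.9, 184.3, 288.5]
tcp_rot: [-180.0, -40.0, -73.6]
ft_force: [0.3, 0.2, 0.4]
gripper_width: 86.8
gripper_force: 0.0
```

```bash
cat > g.py <<'E'
from plan import *
a=np.radians(2); out=-px*np.cos(a)-py*np.sin(a); Rt=tool(out,40); G=O+out*60+Z*88
E
python3 - <<'E'
from g import *
delta(G-Rt[:,2]*90,Rt); delta(G,Rt); print(read_state()["joints"].round(0))
E
```

```text
now [515.9 184.3 288.5] [-180.   -40.   -73.6] to [556.1  47.2 156.9] [180.  -40.  -73.5]
rot units/4deg [ 0.01 -0.01 -0.02] shift in present tool units [0.99 0.01 7.71] in final tool units [1.   0.02 7.71]
now [515.9 184.3 288.5] [-180.   -40.   -73.6] to [572.6  -8.3  88. ] [180.  -40.  -73.5]
rot units/4deg [ 0.01 -0.01 -0.02] shift in present tool units [9.900e-01 1.000e-02 1.131e+01] in final tool units [ 1.    0.02 11.31]
[ 51.  19. -18.  32. -80. -48.]
```

>>> drive_tool --commands '[{"xyz": [0.25, 0, 0.95], "delta_rot": [0, 0, 0], "jaw": -1}, {"xyz": [0.25, 0, 0.95], "delta_rot": [0, 0, 0], "jaw": -1}, {"xyz": [0.25, 0, 0.95], "delta_rot": [0, 0, 0], "jaw": -1}, {"xyz": [0.24, 0.02, 0.95], "delta_rot": [0, 0, 0], "jaw": -1}, {"xyz": [0, 0, 0.97], "delta_rot": [0, 0, 0], "jaw": -1}, {"xyz": [0, 0, 0.97], "delta_rot": [0, 0, 0], "jaw": -1}, {"xyz": [0, 0, 0.97], "delta_rot": [0, 0, 0], "jaw": -1}, {"xyz": [0, 0, 0.97], "delta_rot": [0, 0, 0], "jaw": -1}]'

```text
time: 15.8
ee_pos: [557.5, 47.0, 159.2]
tcp_rot: [-179.5, -39.9, -74.0]
ft_force: [0.5, 0.0, 0.1]
gripper_width: 87.0
gripper_force: 0.0
```

>>> drive_tool --commands '[{"xyz": [0, 0, 0.6], "delta_rot": [0, 0, 0], "jaw": -1}, {"xyz": [0, 0, 0.6], "delta_rot": [0, 0, 0], "jaw": -1}, {"xyz": [0, 0, 0.6], "delta_rot": [0, 0, 0], "jaw": -1}, {"xyz": [0, 0, 0.6], "delta_rot": [0, 0, 0], "jaw": -1}, {"xyz": [0, 0, 0.6], "delta_rot": [0, 0, 0], "jaw": -1}, {"xyz": [0, 0, 0], "delta_rot": [0, 0, 0], "jaw": -1}]'

```text
time: 16.3
ee_pos: [569.9, -1.0, 100.4]
tcp_rot: [-179.8, -40.0, -73.9]
ft_force: [0.1, -0.4, 0.5]
gripper_width: 87.1
gripper_force: 0.0
```

```bash
python3 - <<'E'
from g import *
delta(G,Rt); print(read_state()["ft_force"])
im2,d2=camera("scene"); c=im2[150:270,230:390]; c=cv2.resize(c,None,fx=4,fy=4,interpolation=cv2.INTER_CUBIC); save("pics/s4.png",c)
E
```

```text
now [569.9  -1.  100.4] [-179.8  -40.   -73.9] to [572.6  -8.3  88. ] [180.  -40.  -73.5]
rot units/4deg [ 0.03  0.01 -0.08] shift in present tool units [-0.08 -0.02  0.58] in final tool units [-0.08 -0.02  0.58]
[ 0.06848725 -0.43703202  0.47290062]
```

View pics/s4.png

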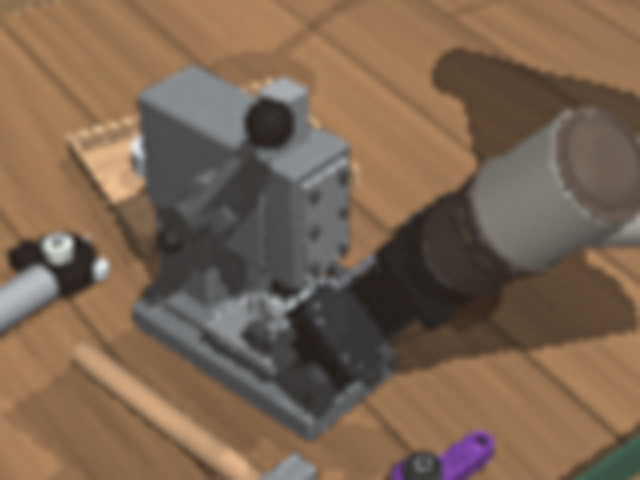

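The fingers straddle the tongue at crop (310,330) and clear the head. I'll go the last 15 mm and close.

>>> drive_tool --commands '[{"xyz": [-0.04, 0, 0.3], "delta_rot": [0, 0, -0.05], "jaw": -1}, {"xyz": [-0.04, 0, 0.3], "delta_rot": [0, 0, 0], "jaw": -1}, {"xyz": [0, 0, 0], "delta_rot": [0, 0, 0], "jaw": 1}, {"xyz": [0, 0, 0], "delta_rot": [0, 0, 0], "jaw": 1}, {"xyz": [0, 0, 0], "delta_rot": [0, 0, 0], "jaw": 1}, {"xyz": [0, 0, 0], "delta_rot": [0, 0, 0], "jaw": 1}, {"xyz": [0, 0, 0], "delta_rot": [0, 0, 0], "jaw": 1}, {"xyz": [0, 0, 0], "delta_rot": [0, 0, 0], "jaw": 1}]' --newtons 60

```text
time: 17.02
ee_pos: [571.9, -6.1, 88.0]
tcp_rot: [-180.0, -40.0, -73.4]
ft_force: [0.9, 0.7, -0.1]
gripper_width: 54.9
gripper_force: 0.0
```

>>> drive_tool --commands '[{"xyz": [0, 0, 0], "delta_rot": [0, 0, 0], "jaw": 1}, {"xyz": [0, 0, 0], "delta_rot": [0, 0, 0], "jaw": 1}, {"xyz": [0, 0, 0], "delta_rot": [0, 0, 0], "jaw": 1}, {"xyz": [0, 0, 0], "delta_rot": [0, 0, 0], "jaw": 1}, {"xyz": [0, 0, 0], "delta_rot": [0, 0, 0], "jaw": 1}, {"xyz": [0, 0, 0], "delta_rot": [0, 0, 0], "jaw": 1}, {"xyz": [0, 0, 0], "delta_rot": [0, 0, 0], "jaw": 1}]'

```text
time: 17.6
ee_pos: [571.7, -6.4, 87.8]
tcp_rot: [180.0, -40.0, -73.5]
ft_force: [-0.7, 0.9, 0.4]
gripper_width: 23.8
gripper_force: 59.9
```

>>> drive_tool --commands '[{"xyz": [-0.23, -0.01, -0.193], "delta_rot": [0, 0, 0], "jaw": 1}, {"xyz": [-0.23, -0.01, -0.193], "delta_rot": [0, 0, 0], "jaw": 1}, {"xyz": [-0.23, -0.01, -0.193], "delta_rot": [0, 0, 0], "jaw": 1}, {"xyz": [-0.23, -0.01, -0.193], "delta_rot": [0, 0, 0], "jaw": 1}]'

```text
time: 17.93
ee_pos: [564.0, 22.5, 87.7]
tcp_rot: [180.0, -40.0, -73.5]
ft_force: [1.0, -0.8, -1.0]
gripper_width: 23.6
gripper_force: 59.9
```

>>> drive_tool --commands '[{"xyz": [-0.31, -0.014, -0.257], "delta_rot": [0, 0, 0], "jaw": 1}, {"xyz": [-0.31, -0.014, -0.257], "delta_rot": [0, 0, 0], "jaw": 1}, {"xyz": [-0.31, -0.014, -0.257], "delta_rot": [0, 0, 0], "jaw": 1}, {"xyz": [-0.31, -0.014, -0.257], "delta_rot": [0, 0, 0], "jaw": 1}, {"xyz": [-0.31, -0.014, -0.257], "delta_rot": [0, 0, 0], "jaw": 1}, {"xyz": [0, 0, 0], "delta_rot": [0, 0, 0], "jaw": 1}]'

```text
time: 18.43
ee_pos: [551.9, 74.5, 87.1]
tcp_rot: [-179.9, -39.9, -73.3]
ft_force: [0.9, 0.6, -2.1]
gripper_width: 23.5
gripper_force: 59.9
```

>>> drive_tool --commands '[{"xyz": [-0.38, -0.02, -0.32], "delta_rot": [0, 0, 0], "jaw": 1}, {"xyz": [-0.38, -0.02, -0.32], "delta_rot": [0, 0, 0], "jaw": 1}, {"xyz": [-0.38, -0.02, -0.32], "delta_rot": [0, 0, 0], "jaw": 1}, {"xyz": [0.2, 0, -0.23], "delta_rot": [0, 0, 0], "jaw": 1}, {"xyz": [0.5, 0, -0.6], "delta_rot": [0, 0, 0], "jaw": 1}, {"xyz": [0.5, 0, -0.6], "delta_rot": [0, 0, 0], "jaw": 1}, {"xyz": [0.5, 0, -0.6], "delta_rot": [0, 0, 0], "jaw": 1}, {"xyz": [0, 0, 0], "delta_rot": [0, 0, 0], "jaw": 1}]'

```text
time: 19.1
ee_pos: [543.7, 109.0, 157.3]
tcp_rot: [-179.5, -39.9, -73.7]
ft_force: [-0.4, 0.8, -2.1]
gripper_width: 23.4
gripper_force: 59.9
```

```bash
python3 - <<'E'
from g import *
im2,d2=camera("scene"); c=im2[140:280,230:410]; c=cv2.resize(c,None,fx=4,fy=4,interpolation=cv2.INTER_CUBIC); save("pics/s5.png",c)
s=read_state(); print(s["ft_force"],s["torque"],s["joints"].round(0))
# tray placement target
ty=np.radians(-5.5); tx=np.array([np.cos(ty),np.sin(ty),0]); tyv=np.array([-tx[1],tx[0],0]); C=np.array([497.2,-365.3,0])-60*tx
eye=C-28*tyv
T=eye+tyv*60+Z*(6+22); Rp=tool(tyv,40)
print("place",T.round(1)); delta(T+Z*120,Rp); np.savez("place.npz",T=T,R=Rp)
E
```

```text
[-0.05527429  0.24219174 -2.66320362] [1.90106463 0.57970564 0.02495576] [ 42.  25. -33.  42. -60. -56.]
place [ 440.5 -327.7   28. ]
now [543.  108.5 155.4] [-179.7  -39.9  -73.7] to [ 440.5 -327.7  148. ] [-180.   -40.   -95.5]
rot units/4deg [-3.59  0.04  4.19] shift in present tool units [11.77  8.9  10.17] in final tool units [13.42  2.41 11.64]
```

View pics/s5.png

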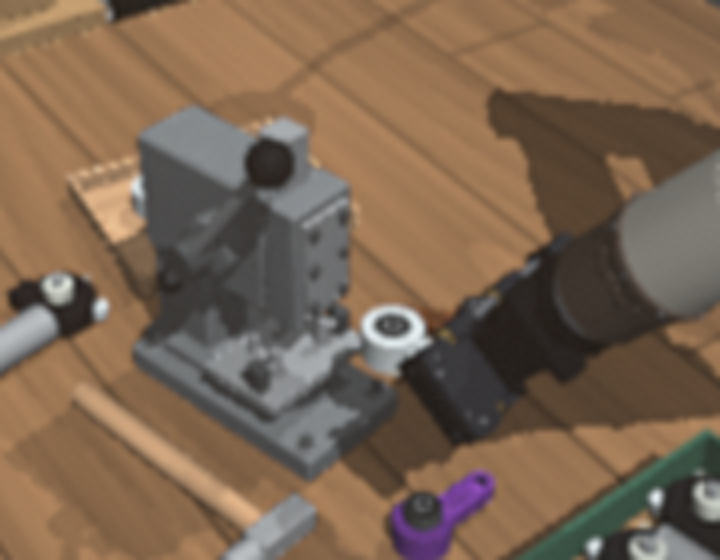

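The bracket is out and held level, with its bush flush: the eye is at crop (392,335) and the press is clear. I'll carry it around the robot side of the press.

>>> drive_tool --commands '[{"xyz": [0.06, 0.35, -0.23], "delta_rot": [0, 0, 0], "jaw": 1}, {"xyz": [0.12, 0.65, -0.45], "delta_rot": [0, 0, 0], "jaw": 1}, {"xyz": [0.12, 0.65, -0.45], "delta_rot": [0, 0, 0], "jaw": 1}, {"xyz": [0.12, 0.65, -0.45], "delta_rot": [0, 0, 0], "jaw": 1}, {"xyz": [0.12, 0.65, -0.45], "delta_rot": [0, 0, 0], "jaw": 1}, {"xyz": [0.12, 0.65, -0.45], "delta_rot": [0, 0, 0], "jaw": 1}, {"xyz": [0.12, 0.65, -0.45], "delta_rot": [0, 0, 0], "jaw": 1}, {"xyz": [0.12, 0.65, -0.45], "delta_rot": [0, 0, 0], "jaw": 1}]'

```text
time: 19.82
ee_pos: [412.5, 107.2, 232.4]
tcp_rot: [179.8, -40.1, -73.4]
ft_force: [-0.9, -0.0, -2.0]
gripper_width: 23.7
gripper_force: 59.9
```

>>> drive_tool --commands '[{"xyz": [0.44, 0.4, 0.27], "delta_rot": [0, 0, 0], "jaw": 1}, {"xyz": [0.44, 0.17, 0.37], "delta_rot": [0, 0, 0], "jaw": 1}, {"xyz": [0.44, 0.17, 0.37], "delta_rot": [0, 0, 0], "jaw": 1}, {"xyz": [0.44, 0.17, 0.37], "delta_rot": [0, 0, 0], "jaw": 1}, {"xyz": [0.44, 0.17, 0.37], "delta_rot": [0, 0, 0], "jaw": 1}, {"xyz": [0.44, 0.17, 0.37], "delta_rot": [0, 0, 0], "jaw": 1}, {"xyz": [0.44, 0.17, 0.37], "delta_rot": [0, 0, 0], "jaw": 1}, {"xyz": [0.44, 0.17, 0.37], "delta_rot": [0, 0, 0], "jaw": 1}]'

```text
time: 20.48
ee_pos: [407.5, -13.9, 233.7]
tcp_rot: [179.8, -40.1, -73.4]
ft_force: [0.3, -0.2, -3.1]
gripper_width: 23.6
gripper_force: 59.9
```

```bash
python3 - <<'E'
from g import *
p=np.load("place.npz"); delta(p["T"]+Z*200,p["R"]); delta(p["T"],p["R"]); print(read_state()["joints"].round(0))
E
```

```text
now [407.5 -13.9 233.7] [179.8 -40.1 -73.4] to [ 440.5 -327.7  228. ] [-180.   -40.   -95.5]
rot units/4deg [-3.5  -0.02  4.23] shift in present tool units [9.35 2.29 8.17] in final tool units [ 9.33 -2.52  8.12]
now [407.5 -13.9 233.7] [179.8 -40.1 -73.4] to [ 440.5 -327.7   28. ] [-180.   -40.   -95.5]
rot units/4deg [-3.5  -0.02  4.23] shift in present tool units [ 4.2   2.27 14.29] in final tool units [ 4.19 -2.52 14.25]
[ 43.   3. -49.  39. -65. -52.]
```

>>> drive_tool --commands '[{"xyz": [0.58, 0.14, 0.51], "delta_rot": [-0.22, 0, 0.264], "jaw": 1}, {"xyz": [0.58, 0.12, 0.51], "delta_rot": [-0.22, 0, 0.264], "jaw": 1}, {"xyz": [0.58, 0.1, 0.51], "delta_rot": [-0.22, 0, 0.264], "jaw": 1}, {"xyz": [0.58, 0.08, 0.51], "delta_rot": [-0.22, 0, 0.264], "jaw": 1}, {"xyz": [0.58, 0.06, 0.51], "delta_rot": [-0.22, 0, 0.264], "jaw": 1}, {"xyz": [0.58, 0.04, 0.51], "delta_rot": [-0.22, 0, 0.264], "jaw": 1}, {"xyz": [0.58, 0.02, 0.51], "delta_rot": [-0.22, 0, 0.264], "jaw": 1}, {"xyz": [0.58, 0, 0.51], "delta_rot": [-0.22, 0, 0.264], "jaw": 1}]'

```text
time: 21.15
ee_pos: [424.7, -168.1, 229.9]
tcp_rot: [179.8, -40.0, -84.5]
ft_force: [-0.1, -0.1, -3.2]
gripper_width: 23.8
gripper_force: 59.9
```

>>> drive_tool --commands '[{"xyz": [0.58, -0.02, 0.51], "delta_rot": [-0.22, 0, 0.264], "jaw": 1}, {"xyz": [0.58, -0.04, 0.51], "delta_rot": [-0.22, 0, 0.264], "jaw": 1}, {"xyz": [0.58, -0.06, 0.51], "delta_rot": [-0.22, 0, 0.264], "jaw": 1}, {"xyz": [0.58, -0.08, 0.51], "delta_rot": [-0.22, 0, 0.264], "jaw": 1}, {"xyz": [0.58, -0.1, 0.51], "delta_rot": [-0.22, 0, 0.264], "jaw": 1}, {"xyz": [0.58, -0.12, 0.51], "delta_rot": [-0.22, 0, 0.264], "jaw": 1}, {"xyz": [0.3, -0.07, 0.26], "delta_rot": [-0.22, 0, 0.264], "jaw": 1}, {"xyz": [0, 0, 0], "delta_rot": [0, 0, 0], "jaw": 1}]'

```text
time: 21.82
ee_pos: [441.1, -293.4, 226.9]
tcp_rot: [179.9, -40.0, -94.3]
ft_force: [-0.4, -0.1, -2.7]
gripper_width: 23.4
gripper_force: 59.9
```

```bash
python3 - <<'E'
from g import *
p=np.load("place.npz"); delta(p["T"]+Z*60,p["R"]); delta(p["T"],p["R"]); s=read_state(); print(s["joints"].round(0),s["gripper_width"])
im2,d2=camera("scene"); im,d=camera("top"); W=world("top",d)
# bracket flatness: light points around the eye
e=s["ee_pos"]+p["R"][:,0]*0
save("pics/t6.png",cv2.resize(np.vstack([im[150:290,340:490],im2[120:260,200:350]]),None,fx=2.1,fy=2.1,interpolation=cv2.INTER_CUBIC))
E
```

```text
now [ 441.1 -293.4  226.9] [179.9 -40.  -94.3] to [ 440.5 -327.7   88. ] [-180.   -40.   -95.5]
rot units/4deg [-0.16  0.    0.24] shift in present tool units [-2.52 -0.09  5.14] in final tool units [-2.52 -0.11  5.14]
now [ 441.1 -293.4  226.9] [179.9 -40.  -94.3] to [ 440.5 -327.7   28. ] [-180.   -40.   -95.5]
rot units/4deg [-0.16  0.    0.24] shift in present tool units [-4.06 -0.1   6.98] in final tool units [-4.07 -0.11  6.97]
[ -2.  11. -43.  54. -53. -43.] 23.40445056653521
```

View pics/t6.png

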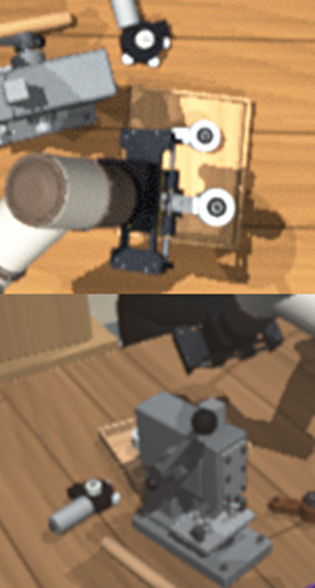

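The bracket hangs level over the tray's free half, with its eye at about (215,207) in the montage. The finished bracket at (205,135) is untouched and the lever is up. I'll lower it.

>>> drive_tool --commands '[{"xyz": [-0.42, -0.02, 0.86], "delta_rot": [-0.16, 0, 0.24], "jaw": 1}, {"xyz": [-0.42, -0.02, 0.86], "delta_rot": [0, 0, 0], "jaw": 1}, {"xyz": [-0.42, -0.02, 0.86], "delta_rot": [0, 0, 0], "jaw": 1}, {"xyz": [-0.42, -0.02, 0.86], "delta_rot": [0, 0, 0], "jaw": 1}, {"xyz": [-0.42, -0.02, 0.86], "delta_rot": [0, 0, 0], "jaw": 1}, {"xyz": [-0.42, -0.02, 0.84], "delta_rot": [0, 0, 0], "jaw": 1}, {"xyz": [0, 0, 0], "delta_rot": [0, 0, 0], "jaw": 1}]'

```text
time: 22.5
ee_pos: [440.2, -325.2, 85.2]
tcp_rot: [179.6, -39.8, -94.9]
ft_force: [-1.1, -0.2, -2.4]
gripper_width: 23.7
gripper_force: 59.9
```

>>> drive_tool --commands '[{"xyz": [-0.23, 0, 0.28], "delta_rot": [0, 0, 0], "jaw": 1}, {"xyz": [-0.23, 0, 0.28], "delta_rot": [0, 0, 0], "jaw": 1}, {"xyz": [-0.23, 0, 0.28], "delta_rot": [0, 0, 0], "jaw": 1}, {"xyz": [-0.23, 0, 0.28], "delta_rot": [0, 0, 0], "jaw": 1}, {"xyz": [-0.23, 0, 0.28], "delta_rot": [0, 0, 0], "jaw": 1}, {"xyz": [-0.13, 0, 0.155], "delta_rot": [0, 0, 0], "jaw": 1}, {"xyz": [0, 0, 0], "delta_rot": [0, 0, 0], "jaw": 1}, {"xyz": [0, 0, 0], "delta_rot": [0, 0, 0], "jaw": 1}]'

```text
time: 23.17
ee_pos: [443.4, -326.3, 39.8]
tcp_rot: [-179.7, -40.0, -95.4]
ft_force: [-0.3, -0.5, -3.1]
gripper_width: 23.4
gripper_force: 59.9
```

Force is still −3 N, so it hangs free. I'll go down in small steps.

>>> drive_tool --commands '[{"xyz": [-0.1, 0, 0.12], "delta_rot": [0, 0, 0], "jaw": 1}, {"xyz": [-0.1, 0, 0.12], "delta_rot": [0, 0, 0], "jaw": 1}, {"xyz": [0, 0, 0], "delta_rot": [0, 0, 0], "jaw": 1}, {"xyz": [0, 0, 0], "delta_rot": [0, 0, 0], "jaw": 1}]'

```text
time: 23.5
ee_pos: [442.9, -326.5, 31.2]
tcp_rot: [-179.8, -40.0, -95.4]
ft_force: [-0.4, 0.0, -3.2]
gripper_width: 23.5
gripper_force: 59.9
```

>>> drive_tool --commands '[{"xyz": [-0.05, 0, 0.06], "delta_rot": [0, 0, 0], "jaw": 1}, {"xyz": [0, 0, 0], "delta_rot": [0, 0, 0], "jaw": 1}, {"xyz": [0, 0, 0], "delta_rot": [0, 0, 0], "jaw": 1}]'

```text
time: 23.75
ee_pos: [442.9, -326.5, 29.2]
tcp_rot: [-179.8, -40.0, -95.4]
ft_force: [-0.5, -0.1, -2.6]
gripper_width: 23.7
gripper_force: 59.9
```

>>> drive_tool --commands '[{"xyz": [-0.026, 0, 0.03], "delta_rot": [0, 0, 0], "jaw": 1}, {"xyz": [0, 0, 0], "delta_rot": [0, 0, 0], "jaw": 1}, {"xyz": [0, 0, 0], "delta_rot": [0, 0, 0], "jaw": 1}]'

```text
time: 24.0
ee_pos: [443.0, -326.5, 28.3]
tcp_rot: [-179.7, -40.0, -95.4]
ft_force: [0.3, 0.5, -3.0]
gripper_width: 23.7
gripper_force: 59.9
```

>>> drive_tool --commands '[{"xyz": [-0.026, 0, 0.03], "delta_rot": [0, 0, 0], "jaw": 1}, {"xyz": [0, 0, 0], "delta_rot": [0, 0, 0], "jaw": 1}, {"xyz": [0, 0, 0], "delta_rot": [0, 0, 0], "jaw": 1}]'

```text
time: 24.25
ee_pos: [443.1, -326.6, 27.7]
tcp_rot: [-179.7, -40.0, -95.4]
ft_force: [-0.7, 1.4, 0.6]
gripper_width: 23.6
gripper_force: 59.9
```

It touches down, so I'll release and back out along the tool axis.

>>> drive_tool --commands '[{"xyz": [0, 0, 0], "delta_rot": [0, 0, 0], "jaw": 0}, {"xyz": [0, 0, 0], "delta_rot": [0, 0, 0], "jaw": 0}, {"xyz": [0, 0, 0], "delta_rot": [0, 0, 0], "jaw": -0.3}, {"xyz": [0, 0, 0], "delta_rot": [0, 0, 0], "jaw": -0.3}, {"xyz": [0, 0, 0], "delta_rot": [0, 0, 0], "jaw": -0.3}, {"xyz": [0, 0, 0], "delta_rot": [0, 0, 0], "jaw": -0.3}]'

```text
time: 24.75
ee_pos: [443.1, -326.6, 27.5]
tcp_rot: [-179.7, -40.0, -95.4]
ft_force: [-0.7, -0.4, 0.6]
gripper_width: 52.9
gripper_force: 0.2
```

>>> drive_tool --commands '[{"xyz": [0, 0, -0.3], "delta_rot": [0, 0, 0], "jaw": -0.3}, {"xyz": [0.2, 0, -0.7], "delta_rot": [0, 0, 0], "jaw": -0.3}, {"xyz": [0.4, 0, -0.8], "delta_rot": [0, 0, 0], "jaw": -0.3}, {"xyz": [0.4, 0, -0.8], "delta_rot": [0, 0, 0], "jaw": -0.3}, {"xyz": [0.4, 0, -0.8], "delta_rot": [0, 0, 0], "jaw": -0.3}, {"xyz": [0.4, 0, -0.8], "delta_rot": [0, 0, 0], "jaw": -0.3}, {"xyz": [0.4, 0, -0.8], "delta_rot": [0, 0, 0], "jaw": -0.3}, {"xyz": [0, 0, 0], "delta_rot": [0, 0, 0], "jaw": -0.3}]'

```text
time: 25.42
ee_pos: [448.5, -287.4, 162.2]
tcp_rot: [-179.2, -40.0, -95.6]
ft_force: [-0.1, 0.7, -0.3]
gripper_width: 56.4
gripper_force: 0.0
```

```bash
python3 - <<'E'
from g import *
print(read_state()["ee_pos"])
im,d=camera("top"); W=world("top",d); im2,_=camera("scene")
tx=np.array([np.cos(np.radians(-5.5)),np.sin(np.radians(-5.5)),0]); tv=np.array([-tx[1],tx[0],0]); C=np.array([497.2,-365.3,0])
Q=np.stack([(W-C)@tx,(W-C)@tv,W[...,2]],-1)
m=(Q[...,0]>-105)&(Q[...,0]<0)&(abs(Q[...,1])<85)&(Q[...,2]>20)&(Q[...,2]<60)
q=Q[m]; print(len(q),q.min(0).round(),q.max(0).round(),q.mean(0).round(1))
e=q[q[:,1]<-10]; t=q[q[:,1]>10]; print("eye z",np.median(e[:,2]),"tongue z",np.median(t[:,2]) if len(t) else None)
save("pics/f7.png",cv2.resize(np.hstack([im[140:290,300:480],im2[120:270,180:360]]),None,fx=2.2,fy=2.2,interpolation=cv2.INTER_CUBIC))
E
```

```text
[ 448.4732979  -287.36279863  162.22701607]
268 [-81. -52.  21.] [-33.  52.  44.] [-56.5  -9.7  34.1]
eye z 36.76202392995105 tongue z 30.48142344992294
```

View pics/f7.png

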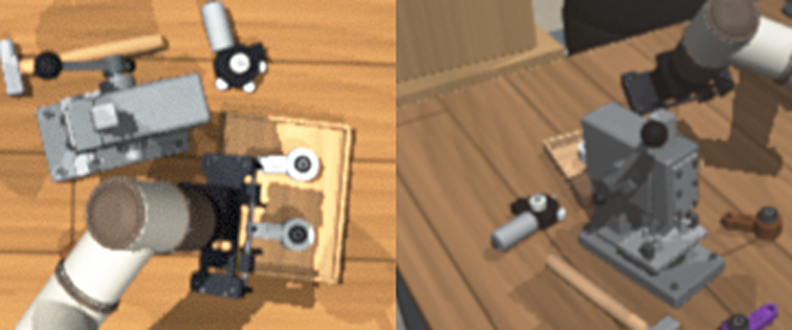

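The bracket lies flat in the free half, with its eye at about (297,233). Its eye top reads 37 mm and its tongue 30 mm, as expected. The finished bracket at (302,163) has not moved and the lever is up.

```bash
python3 -c "
from workcell import bot; print(bot.hand_in())"
```

```text
the job is handed in; nothing more can be done
None
```

I pressed the bush in flush, eased the lever back up to its rest, laid the bracket flat and the same way up in the tray's free half, and handed the job in at about 25.5 s; no verdict was shown.

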